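# Rock the wedged beading iron free and stow it

## Robot

A 6-joint arm with a two-finger parallel gripper is mounted at the origin on the work surface. World frame = base frame: x ahead of the robot, y to its left, z up, the work surface at z = 0. Lengths are in m, angles in rad, forces in N, time in s.
With the tool pointing down it reaches from about 0.325 to 0.9 m from the base axis. Payload 6.1 kg.
Tool frame: the origin (TCP) lies midway between the tips of the shut fingers; the grasp point (between the pads) lies arm.tcp_to_grasp behind it (arm.tcp_to_grasp is the distance from the TCP to the grasp point, in m); z points along the fingers, y is the line along which they close (so a half turn about z gives the same grasp; the last joint's range is limited). The gripper opens to 85 mm and grips with 20 to 120 N. Pads are 22 mm wide; open, the fingers measure 114 mm over their backs; the gripper's body (76 mm by 85 mm) begins 54 mm behind the grasp point. The pads swing forward as they close: fully open they stand 13 mm farther back than shut.
Start: joints at [1.209, 0.22, 1.526, -0, 1.395, -0.126], TCP at [0.146, 0.608, 0.231] pointing down, gripper open.
Joint ranges: [-2.98, 2.98], [-0.91, 2.08], [0.09, 2.57], [-1.24, 4.39], [0.2, 2.65], [-2.68, 2.68]. Speed limits (rad/s): [2.57, 2.57, 3.01, 3.14, 3.14, 3.14].

## Interface

Orientations are given as a 3x3 rotation matrix whose columns are the frame's x, y, z axes.
In Python, from cell import arm gives the robot as it stands. The module is installed in compiled form; this text tells all that it offers.
- The arm moves only by the tool arm_command, never from a script. Its argument "increments" is a list of rows, each a list of 2 entries, a list of its own where there are three numbers: the shift along the tool's x, y, z in m, then the turn about the tool's z in degrees. In form: [[[dx, dy, dz], twist], ...]. A call has 1 to 10 rows; each row shifts and turns the commanded pose from where the row before left it, along the tool's axes as they then stand; what a row does not reach is not made up. A row lasts 1/8 s, in which the tool goes at most 62.5 mm and 10.7 degrees, less where a joint would pass 70% of its speed; a pose out of reach is approached as far as the arm can. A call is refused whole if a number of a shift passes 0.0625 or a number of a turn 10.7, either way. A call with a gripper value outside its range is refused whole. "grip" is the finger opening in m, from 0 to 0.0854, set as the call begins (left out, the last holds). The fingers move at their own pace and stop on an object; "force" is the grip in N (left out, the last holds). Time passes only in rows, so rows that do not move let the fingers close. It gives the time, the measured TCP pose, the force, the opening and the grip force at its end, in the units of the state.
- arm.sense(): the state, without advancing time (a new reading comes with each control period).
- arm.grab_frame(name): name is "side" or "top"; returns (picture, depth): 384x512x3 uint8, red, green, blue; 384x512 float32, m along the optical axis (not along the pixel's ray), 0 where there is no reading.
- arm.camera_model(name): a dict with "fx", "fy", "cx", "cy" (pixels), "dist" ([k1, k2, p1, p2, k3] as OpenCV has them; the pictures are not rectified), "T" (4x4, takes a point from camera to world coordinates). Camera axes: x right, y up, looking along -z (the intrinsics and any distortion apply to the point x, -y, -z); pixel columns grow to the right and rows downward; lengths in m; the calibration is good to about 2 mm. A picture is of the moment at which its call begins. camera_model takes no time and is no camera call.
- arm.hand_in(): hands the job in; it is judged then, once.
Trained networks look in the newest picture that a camera, given by its name, has taken for a name from the list of things; names that differ only in an ending like _2 or _b are one class to them, and where a whole thing is asked for, a point or a joint stands for the part that bears it (a point fixed in the world has none). Each returns a list of dicts, best first, with "p" (0 to 1); they miss things now and then, are a little off and sometimes report something else, mostly with a low value. They report only what shows in the picture. A call takes as long as a camera call. They do not tell look-alikes from the thing itself.
- arm.recognise(query, camera): "location" ([column, row] in pixels, amid what is visible of it).
The state is a dict: "t": time; "q": joint angles; "dq": joint speeds; "joint_efforts": joint torques, N m; "ee_pos": TCP position; "tool_rot": TCP orientation; "ft_force": force on the tool from outside, world axes, zero at the start; "torque": the same for the moment, N m; "width": finger opening in m; "grip_force": force on a finger pad.
Only numpy, scipy, OpenCV 4.12 (cv2) and the standard library are available. Lean on these libraries where they do the work, as an engineer would, in place of code of your own. Each camera call takes 0.05 s, during which the arm holds its last target. There are 200 camera calls.

## Task

The beading iron is wedged upright in the slot of the forming block, pinched by the block's two white nylon strips. Rock its handle from side to side across the slot until both strips have been pushed back, then pull the iron out and stand it foot down in the empty bay of the tool caddy, lowering it in rather than dropping it. Leave the other things where they are.

Things in the scene. Friction and masses are not known exactly. Their poses are not given: they have to be found in the camera images.
- iron: Beading iron, a hand tool 130 mm long, 0.2 to 0.3 kg, standing upright in the block. Origin: centre of its foot's underside; z up the tool. Steel foot, then a steel neck 26 mm (x) by 6 mm (y) up to z = 39 mm, a brass collar 26 by 18 mm to z = 44 mm, then a flat-sided wooden handle 24 mm (x) by 16 mm (y) up to z = 130 mm. At the start its x lies along the slot.
- foot_axis (a point): Middle of the axis of the iron's foot, 6.5 mm above the iron's origin. The foot is a round-ended bar, 13 mm in diameter and 30 mm long, along the iron's x. The iron rocks about this axis.
- handle (a point): Point to grip in the iron's handle, 115 mm above its origin (15 mm below the handle's top).
- block: Forming block, fixed, 110 mm (x) by 96 mm (y), plywood with an alloy frame, top of the frame at z = 36 mm. Origin: centre of its underside on the table; z up. The slot runs along x through its middle. The iron's foot lies in a close pocket, 14.4 mm wide and 31.4 mm long, floor at z = 12 mm, under two white nylon strips (z = 24.5 to 32.5 mm).
- slot (a point): Middle of the slot at the strips' tops. The strips leave 6.6 to 7.6 mm between them, so the 13 mm foot cannot be pulled straight out. Tilting the iron towards the block's +y pushes strip_left back, towards -y strip_right: about 0.25 rad of the iron each way is enough (turn the hand 0.3, the grip gives a little); stops at about 0.29. A strip yields at 32 N (4 to 8 N at the handle) and stays put.
- strip_left (a joint): How far the strip on the block's +y side has been pushed back (along +y), m: 0 to 0.0005 at the start, 0.0038 at its stop; the foot passes when the two together exceed about 0.006.
- strip_right (a joint): How far the strip on the block's -y side has been pushed back (along -y), m: the same range and meaning as strip_left.
- caddy: Tool caddy, fixed, open-topped light wooden box 60 mm (x) by 116 mm (y) by 75 mm high, walls 4 mm, with a wall across its middle that makes two bays side by side along y, each about 52 by 52 mm inside, floor at z = 4 mm. Origin: centre of its underside; z up. The bay at its +y is empty; two steel punches stand in the bay at -y. It may be turned any way round.
- bay (a point): Centre of the floor of the caddy's empty bay; axes as the caddy's.
- punch_a: Steel punch, 110 mm tall, 18 mm head, standing loose in the caddy's other bay; origin at its lower end. Bystander.
- punch_b: A second punch just like punch_a, beside it. Bystander.
- bottle: Amber glass bottle with a red cap, 84 mm in diameter, 230 mm tall; origin at its underside. Bystander.
- tin: Round steel tin, 86 mm in diameter, 75 mm tall; origin at its underside. Bystander.
- hammer: Hammer lying flat at the far side; origin on the table under it. Bystander.
- last: Wooden shoe last about 200 mm long, 100 mm tall, lying on its sole; origin at the sole's middle. Bystander.
- heel: Black rubber heel, 75 by 60 by 22 mm, flat on the table near the robot; origin at its underside. Bystander.
- rasp: Flat rasp, 195 mm long, 26 mm wide, 16 mm high, lying along x between block and caddy; origin near its middle on the table. Bystander.
Things that resemble listed ones, but are neither listed nor needed, are in the scene too. There is more than one size of the iron; the one meant has the size given above.

How it is judged:
On the way, in this order (a step that is already met when the one before it is completed fails the run):
1. both strips are pushed back by rocking (each at least 1.2 mm) while the iron's foot is still in the pocket (value of joint each of strip_left, strip_right above 0.0012 m and z of iron in the frame of block below 0.022 m and horizontal distance between iron and block below 0.02 m), for 0.1 s.
2. the iron is pulled clear of the block: its foot is at least 5 mm above the frame (z of iron in the frame of block above 0.041 m), for 0.1 s.
At the end, for the whole second after the job is handed in: The iron stands at rest in the caddy's empty bay, released: its foot within the bay's walls and within 12 mm of its floor, handle up (leaning less than 0.65 rad) (x of iron in the frame of bay between -0.027 and 0.027 m and y of iron in the frame of bay between -0.027 and 0.027 m and z of iron in the frame of bay below 0.012 m and angle between iron's own z axis and vertical below 0.65 rad and linear speed of iron below 0.02 m/s and contact force between the fingers and iron below 0.1 N); the robot touches nothing.
It fails at once if the iron is dropped: it moves faster than 0.7 m/s without being held (linear speed of iron above 0.7 m/s and contact force between the fingers and iron below 0.1 N).
It fails at once if a bystander is moved more than 30 mm (distance of any of bottle, tin, hammer, last, heel, rasp, punch_a, punch_b from where it was at the start of the episode above 0.03 m).
It also fails if it takes over 61 s, if anything falls off the work surface, if the arm or the gripper's body presses on something with over 40 N, if the wrist force passes 120 N, or if a joint passes its speed limit or range.

## Working session

There is one attempt and no reset: what is moved stays moved. The work goes in short steps, Python scripts to look and compute and a tool call to move; the robot and the scene stay as the last step left them, time stands still between calls to the robot, and variables do not carry over. Pictures are saved under pics/ and viewed, at most 11 in all, crops included, and the job is handed in when it is done.

Besides the shell and the picture viewer there is one more tool, called in YAML: its name, and indented under it one key for each argument. arm_command: Moves the arm, as the interface text tells. Its arguments: {"type":"object","properties":{"increments":{"type":"array"},"grip":{"type":"number"},"force":{"type":"number"}},"required":["increments"]}

```bash
mkdir -p pics
cat > h.py <<'E'
import numpy as np, cv2
from cell import arm
def world(name,px,depth):
    """pixels (N,2) + depth (N) -> world"""
    m=arm.camera_model(name);K=np.array([[m['fx'],0,m['cx']],[0,m['fy'],m['cy']],[0,0,1.]])
    u=cv2.undistortPoints(np.float64(px).reshape(-1,1,2),K,np.float64(m['dist'])).reshape(-1,2)
    d=np.ravel(depth);P=np.c_[u[:,0]*d,-u[:,1]*d,-d]
    T=np.array(m['T']);return P@T[:3,:3].T+T[:3,3]
def cloud(name,d):
    r,c=np.nonzero(d>0);return np.c_[c,r],world(name,np.c_[c,r],d[r,c])
def save(n,im): cv2.imwrite('pics/'+n,im[:,:,::-1])
E
python3 - <<'E'
from h import *
s=arm.sense();print(s['t'],s['ee_pos'],np.round(s['tool_rot'],3).tolist(),arm.tcp_to_grasp,s['width'])
ims=[]
for n in('side','top'):
    im,d=arm.grab_frame(n);np.savez(n+'.npz',im=im,d=d);ims.append(im)
    print(n,np.round(arm.camera_model(n)['T'],3).tolist())
    for q in('iron','block','caddy','punch_a','bay','slot'):
        for x in arm.recognise(q,n)[:3]:
            u,v=map(int,x['location']);print(n,q,u,v,round(x['p'],2),np.round(world(n,[[u,v]],d[v,u]),3).tolist() if d[v,u]>0 else None)
save('side.png',cv2.resize(ims[0],(768,576)));save('top.png',cv2.resize(ims[1],(768,576)))
E
```

```text
0.0 [0.14580964 0.60712534 0.23017785] [[-0.972, 0.234, -0.001], [0.234, 0.972, -0.002], [0.0, -0.002, -1.0]] 0.0187 0.08540230703140335
side [[0.84, 0.375, -0.392, 0.181], [-0.543, 0.592, -0.596, -0.613], [0.008, 0.713, 0.701, 0.802], [0.0, 0.0, 0.0, 1.0]]
side iron 258 251 0.92 [[0.478, -0.187, 0.104]]
side iron 293 293 0.79 [[0.499, -0.289, 0.06]]
side iron 233 234 0.62 [[0.475, -0.087, 0.06]]
side block 259 271 0.56 [[0.481, -0.19, 0.031]]
side caddy 208 161 0.65 [[0.561, 0.199, 0.04]]
side caddy 211 141 0.52 [[0.584, 0.217, 0.091]]
side punch_a 217 141 0.49 [[0.594, 0.197, 0.1]]
side bay 209 160 0.71 [[0.562, 0.194, 0.047]]
side bay 393 269 0.21 [[0.654, -0.392, 0.151]]
side slot 259 270 0.94 [[0.481, -0.189, 0.034]]
top [[-0.018, 0.985, -0.17, 0.407], [-1.0, -0.016, 0.013, -0.015], [0.01, 0.17, 0.985, 1.112], [0.0, 0.0, 0.0, 1.0]]
top iron 354 225 0.62 [[0.501, -0.278, 0.085]]
top iron 273 236 0.55 [[0.477, -0.074, 0.089]]
top iron 318 231 0.5 [[0.483, -0.177, 0.144]]
top block 309 235 0.94 [[0.48, -0.168, 0.057]]
top caddy 170 205 0.57 [[0.567, 0.192, 0.034]]
top punch_a 161 191 0.39 [[0.59, 0.199, 0.113]]
top punch_a 312 232 0.3 [[0.484, -0.17, 0.098]]
top bay 305 236 0.71 [[0.48, -0.162, 0.027]]
top bay 171 208 0.7 [[0.563, 0.194, 0.006]]
top slot 304 234 0.94 [[0.484, -0.159, 0.035]]
```

View pics/side.png

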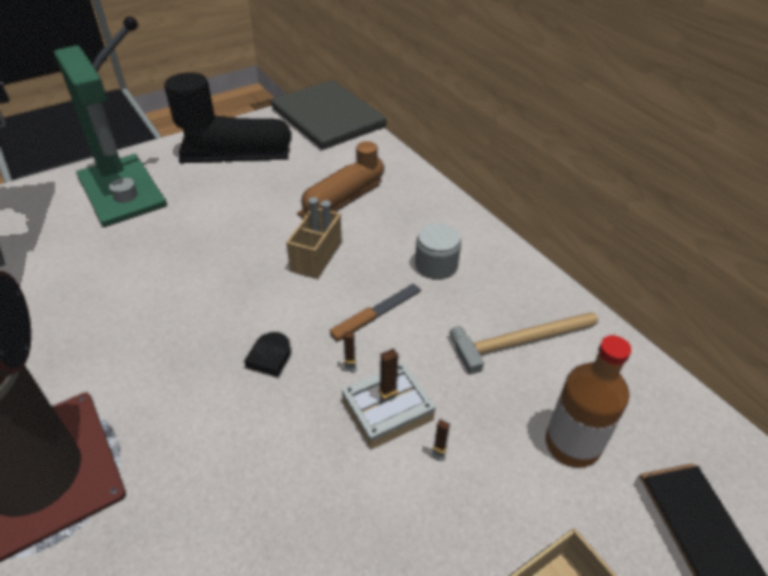

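View pics/top.png

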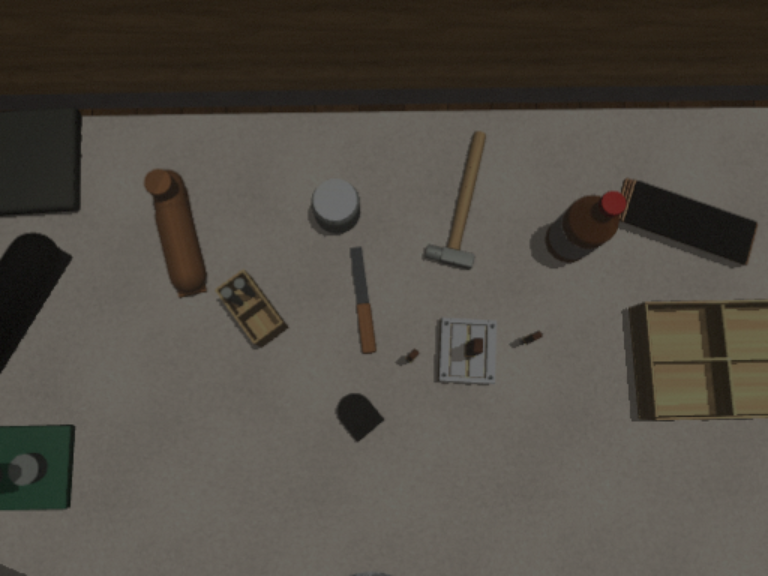

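The iron in the block, side (258,251) / top (318,231), is the tall one with its collar at the strips. The look-alikes at side (233,234) and (293,293) stand free on the table and are about half as high. The caddy is at top (168,205), with the punches at its far end and the empty bay near (174,215). The large partitioned tray at the right isn't the caddy. Next I measure these and confirm in a crop.

Run:
```python
from h import *
D={n:np.load(n+'.npz') for n in('side','top')}
C={n:cloud(n,D[n]['d'])[1] for n in D}
def near(P,c,r,z0,z1):
    return P[(np.hypot(P[:,0]-c[0],P[:,1]-c[1])<r)&(P[:,2]>z0)&(P[:,2]<z1)]
for n in C:
    P=C[n]
    print(n,'table z',np.median(near(P,(.45,.05),.04,-.03,.03)[:,2]).round(4))
    B=near(P,(.483,-.17),.08,.03,.042);r=cv2.minAreaRect(np.float32(B[:,:2]*1000));print(' block',np.round(r[0],1),np.round(r[1],1),round(r[2],1),'z',np.median(B[:,2]).round(4))
    for nm,c in(('iron',(.483,-.175)),('sA',(.477,-.08)),('sB',(.5,-.283))):
        Q=near(P,c,.035,.02 if nm!='iron' else .06,.2);print(' ',nm,'zmax',np.percentile(Q[:,2],97).round(4))
        for a,b in((.06,.085),(.085,.11),(.11,.135),(.134,.155)):
            q=Q[(Q[:,2]>a)&(Q[:,2]<b)]
            if len(q)>4: print('   ',a,len(q),q.mean(0).round(4),np.round(np.ptp(q,axis=0),3))
    K=near(P,(.567,.19),.09,.066,.084);r=cv2.minAreaRect(np.float32(K[:,:2]*1000));print(' caddy',len(K),np.round(r[0],1),np.round(r[1],1),round(r[2],1),np.median(K[:,2]).round(4),np.round(cv2.boxPoints(r)).tolist())
    K=near(P,(.567,.19),.09,.095,.13);print(' punches',len(K),K.mean(0).round(3))
a=cv2.resize(D['side']['im'][195:325,190:320],None,fx=3,fy=3,interpolation=2);b=cv2.resize(D['top']['im'][170:240,130:200],(390,390),interpolation=2);save('crop.png',np.hstack([a,b]))
```

```text
side table z 0.0015
 block [ 487.9 -160.3] [138.7 111.4] 85.2 z 0.0354
  iron zmax 0.1441
    0.06 82 [ 0.4818 -0.1848  0.0727] [0.022 0.018 0.025]
    0.085 84 [ 0.4825 -0.1851  0.0974] [0.023 0.017 0.024]
    0.11 86 [ 0.4825 -0.1859  0.1225] [0.024 0.014 0.025]
    0.134 90 [ 0.4846 -0.1821  0.1416] [0.023 0.017 0.011]
  sA zmax 0.0949
    0.06 55 [ 0.475  -0.0854  0.0721] [0.015 0.013 0.024]
    0.085 44 [ 0.4766 -0.0835  0.0916] [0.018 0.018 0.011]
  sB zmax 0.0946
    0.06 55 [ 0.5009 -0.2908  0.0722] [0.016 0.015 0.024]
    0.085 57 [ 0.5025 -0.2888  0.0917] [0.016 0.016 0.011]
 caddy 333 [565.2 193.8] [120.8  62.3] 35.9 0.0741 [[498.0, 184.0], [535.0, 133.0], [632.0, 204.0], [596.0, 255.0]]
 punches 105 [0.588 0.209 0.109]
top table z 0.0004
 block [ 486.4 -178.2] [ 96.5 110.2] 85.3 z 0.0349
  iron zmax 0.1452
    0.06 14 [ 0.4862 -0.1702  0.0736] [0.02  0.002 0.022]
    0.085 16 [ 0.4817 -0.1726  0.095 ] [0.023 0.013 0.015]
    0.11 24 [ 0.4832 -0.1717  0.1227] [0.022 0.012 0.023]
    0.134 70 [ 0.4863 -0.1775  0.142 ] [0.022 0.016 0.012]
  sA zmax 0.0949
    0.085 32 [ 0.4772 -0.0792  0.0926] [0.017 0.015 0.006]
  sB zmax 0.0953
    0.06 15 [ 0.5021 -0.279   0.0722] [0.016 0.012 0.024]
    0.085 34 [ 0.5043 -0.2847  0.0927] [0.015 0.018 0.008]
 caddy 296 [564.9 196.5] [117.   60.3] 36.3 0.0747 [[500.0, 186.0], [536.0, 138.0], [630.0, 207.0], [594.0, 255.0]]
 punches 100 [0.588 0.214 0.113]
```

View pics/crop.png

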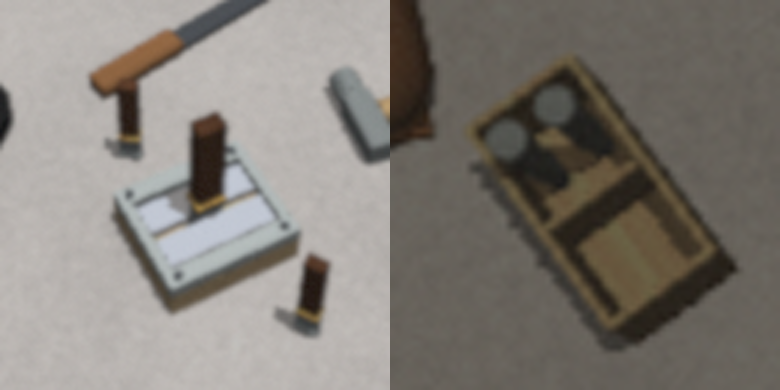

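The crop confirms it: the tall iron stands in the block, between the two short look-alikes. Its measured top is at z = 0.144, where 12 + 130 mm would be expected. The empty bay is the lower-right one, at world (0.542, 0.178). The block matches at 96 x 110 mm, with its x axis at −4.7°, and the caddy at 117 x 60 mm with its long axis at 36°.

arm_command:
  increments:
    - [[-0.0286,-0.038,0],0]
    - [[-0.0286,-0.038,0],0]
    - [[-0.0286,-0.038,0],0]
    - [[-0.0286,-0.038,0],0]
    - [[-0.0286,-0.038,0],0]
    - [[-0.0286,-0.038,0],0]
    - [[-0.0286,-0.038,0],0]
    - [[-0.0286,-0.038,0],0]
    - [[-0.0286,-0.038,0],0]
  grip: 0.0854
  force: 20

```text
t: 1.82
ee_pos: [0.3169, 0.2137, 0.2317]
tool_rot: [[-0.972, 0.233, 0.001], [0.233, 0.972, 0.0], [-0.001, 0.001, -1.0]]
ft_force: [1.0, 0.2, 0.2]
width: 0.0854
grip_force: 0.0
```

arm_command:
  increments:
    - [[-0.0286,-0.038,0],0]
    - [[-0.0286,-0.038,0],0]
    - [[-0.0286,-0.038,0],0]
    - [[-0.0286,-0.038,0],0]
    - [[-0.0286,-0.038,0],0]
    - [[-0.0286,-0.038,0],0]
    - [[-0.0286,-0.038,0],0]
    - [[-0.0286,-0.038,0],0]
    - [[-0.0286,-0.038,0],0]

```text
t: 2.95
ee_pos: [0.4873, -0.1793, 0.2315]
tool_rot: [[-0.972, 0.234, 0.001], [0.234, 0.972, -0.0], [-0.001, -0.0, -1.0]]
ft_force: [-0.1, 0.3, 0.7]
width: 0.0851
grip_force: 0.0
```

arm_command:
  increments:
    - [[0,0,0],10.15]
    - [[0,0,0],10.15]
    - [[0,0,0],10.15]
    - [[0,0,0],10.15]
    - [[0,0,0],10.15]
    - [[0,0,0],10.15]
    - [[0,0,0],10.15]
    - [[0,0,0],10.15]
    - [[0,0,0],0]
    - [[0,0,0],0]

```text
t: 4.2
ee_pos: [0.4868, -0.1777, 0.2314]
tool_rot: [[0.079, 0.997, 0.0], [0.997, -0.079, -0.0], [-0.0, 0.0, -1.0]]
ft_force: [-0.4, 0.6, -0.1]
width: 0.0855
grip_force: 0.0
```

```bash
cat >> h.py <<'E'
def go(p,ang):
    """tool-frame shift to world p, and twist (deg) to bring tool y to angle ang (mod 180)"""
    s=arm.sense();R=np.array(s['tool_rot']);a=np.degrees(np.arctan2(R[1,1],R[0,1]))
    w=(ang-a+90)%180-90
    print('t',round(s['t'],2),'pos',np.round(s['ee_pos'],4),'yang',round(a,2),'q6',round(s['q'][5],2),'w',round(s['width'],4),'g',round(s['grip_force'],1),'f',np.round(s['ft_force'],1))
    print('shift now-axes',np.round(R.T@(np.array(p)-s['ee_pos']),4),'twist',round(-w,2))
E
python3 -c "
from h import *
go((.4864,-.178,.108),-4.7)"
```

```text
t 4.2 pos [ 0.4868 -0.1777  0.2314] yang -4.52 q6 -0.42 w 0.0855 g 0.0 f [-0.4  0.6 -0.1]
shift now-axes [-0.0003 -0.0004  0.1234] twist 0.18
```

arm_command:
  increments:
    - [[0,0,0.025],0]
    - [[0,0,0.025],0]
    - [[0,0,0.025],0]
    - [[0,0,0.025],0]
    - [[0,0,0.0235],0]
    - [[0,0,0],0]
    - [[0,0,0],0]

```text
t: 5.08
ee_pos: [0.4873, -0.1779, 0.1087]
tool_rot: [[0.081, 0.997, 0.001], [0.997, -0.081, -0.001], [-0.0, 0.001, -1.0]]
ft_force: [0.8, 0.2, 0.1]
width: 0.0853
grip_force: 0.0
```

arm_command:
  increments:
    - [[0,0,0],0]
    - [[0,0,0],0]
    - [[0,0,0],0]
    - [[0,0,0],0]
    - [[0,0,0],0]
    - [[0,0,0],0]
    - [[0,0,0],0]
    - [[0,0,0],0]
  grip: 0.0
  force: 25

```text
t: 6.08
ee_pos: [0.4868, -0.1778, 0.1081]
tool_rot: [[0.082, 0.997, 0.0], [0.997, -0.082, -0.0], [-0.0, 0.0, -1.0]]
ft_force: [-2.6, 0.3, 5.5]
width: 0.0237
grip_force: 26.1
```

arm_command:
  increments:
    - [[0.0054,0,0.0001],0]
    - [[0.0054,0,0.0004],0]
    - [[0.0054,0,0.0007],0]
    - [[0,0,0],0]
    - [[0,0,0],0]

```text
t: 6.7
ee_pos: [0.4879, -0.162, 0.1067]
tool_rot: [[0.082, 0.997, -0.001], [0.997, -0.082, -0.001], [-0.001, -0.0, -1.0]]
ft_force: [-4.4, -4.6, 4.7]
width: 0.0234
grip_force: 26.0
```

arm_command:
  increments:
    - [[0.0053,0,0.0009],0]
    - [[0.0053,0,0.0012],0]
    - [[0,0,0],0]
    - [[0,0,0],0]
    - [[0,0,0],0]

```text
t: 7.32
ee_pos: [0.4888, -0.1517, 0.1049]
tool_rot: [[0.082, 0.997, -0.0], [0.997, -0.082, -0.002], [-0.002, -0.0, -1.0]]
ft_force: [-4.6, -5.0, 6.0]
width: 0.0238
grip_force: 26.6
```

Run:
```python
from h import *
go((.4868,-.1778,.108),-4.7)
im,d=arm.grab_frame('side')
save('r1.png',cv2.resize(im[170:330,180:340],(560,560),interpolation=2))
p,P=cloud('side',d)
for z in(.05,.06,.07,.08,.09):
    q=P[(abs(P[:,2]-z)<.005)&(np.hypot(P[:,0]-.485,P[:,1]+.168)<.035)];print(z,len(q),q.mean(0).round(4))
```

```text
t 7.33 pos [ 0.4888 -0.1517  0.1049] yang -4.71 q6 -0.37 w 0.0238 g 26.6 f [-4.6 -5.   6. ]
shift now-axes [-0.0262  0.0001 -0.0031] twist -0.01
0.05 18 [ 0.4841 -0.1767  0.0495]
0.06 45 [ 0.4851 -0.1782  0.0595]
0.07 42 [ 0.4851 -0.1757  0.0698]
0.08 39 [ 0.4855 -0.1732  0.0802]
0.09 40 [ 0.4865 -0.1709  0.0897]
```

View pics/r1.png

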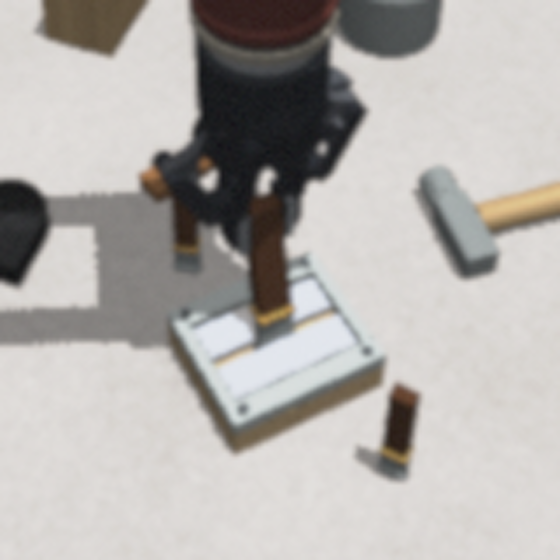

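The iron leans about 0.24 rad towards +y, measured from the slope of its handle. The handle pivots in the pads and the far strip has been pushed back. I'll go a little further, then rock to the other side.

arm_command:
  increments:
    - [[0.0045,0,0.0012],0]
    - [[0,0,0],0]
    - [[0,0,0],0]
    - [[0,0,0],0]

```text
t: 7.88
ee_pos: [0.4892, -0.1473, 0.1038]
tool_rot: [[0.082, 0.997, -0.0], [0.997, -0.082, -0.002], [-0.002, -0.0, -1.0]]
ft_force: [-3.7, -4.7, 6.8]
width: 0.0237
grip_force: 26.9
```

arm_command:
  increments:
    - [[-0.0045,0,-0.0012],0]
    - [[-0.0053,0,-0.0012],0]
    - [[-0.0053,0,-0.0009],0]
    - [[-0.0054,0,-0.0007],0]
    - [[-0.0054,0,-0.0004],0]
    - [[-0.0054,0,-0.0001],0]
    - [[0,0,0],0]
    - [[0,0,0],0]

```text
t: 8.88
ee_pos: [0.4863, -0.1779, 0.1074]
tool_rot: [[0.082, 0.997, -0.001], [0.997, -0.082, -0.0], [-0.0, -0.001, -1.0]]
ft_force: [-2.3, 0.4, -2.8]
width: 0.0235
grip_force: 25.1
```

arm_command:
  increments:
    - [[-0.0054,0,0.0001],0]
    - [[-0.0054,0,0.0004],0]
    - [[-0.0054,0,0.0007],0]
    - [[-0.0053,0,0.0009],0]
    - [[-0.0053,0,0.0012],0]
    - [[0,0,0],0]
    - [[0,0,0],0]

```text
t: 9.75
ee_pos: [0.4845, -0.2043, 0.1049]
tool_rot: [[0.082, 0.997, -0.0], [0.997, -0.082, 0.001], [0.001, -0.0, -1.0]]
ft_force: [-4.6, 5.9, 4.3]
width: 0.0239
grip_force: 26.4
```

arm_command:
  increments:
    - [[-0.0045,0,0.0012],0]
    - [[0,0,0],0]
    - [[0,0,0],0]
    - [[0,0,0],0]

```text
t: 10.25
ee_pos: [0.4842, -0.2087, 0.1039]
tool_rot: [[0.082, 0.997, -0.0], [0.997, -0.082, 0.001], [0.001, -0.0, -1.0]]
ft_force: [-3.9, 5.8, 4.8]
width: 0.0235
grip_force: 26.9
```

Run:
```python
from h import *
go((.4868,-.1778,.108),-4.7)
im,d=arm.grab_frame('side')
save('r2.png',cv2.resize(im[210:310,210:310],(600,600),interpolation=2))
p,P=cloud('side',d)
for z in(.05,.06,.07,.08,.09):
    q=P[(abs(P[:,2]-z)<.005)&(np.hypot(P[:,0]-.485,P[:,1]+.19)<.035)];print(z,len(q),q.mean(0).round(4))
```

```text
t 10.25 pos [ 0.4842 -0.2087  0.1039] yang -4.69 q6 -0.48 w 0.0235 g 26.9 f [-3.9  5.8  4.8]
shift now-axes [ 0.031   0.     -0.0041] twist 0.01
0.05 13 [ 0.4807 -0.193   0.0514]
0.06 29 [ 0.4807 -0.1939  0.0596]
0.07 16 [ 0.4786 -0.197   0.0695]
0.08 22 [ 0.4817 -0.2009  0.0791]
0.09 7 [ 0.4866 -0.2064  0.0897]
```

View pics/r2.png

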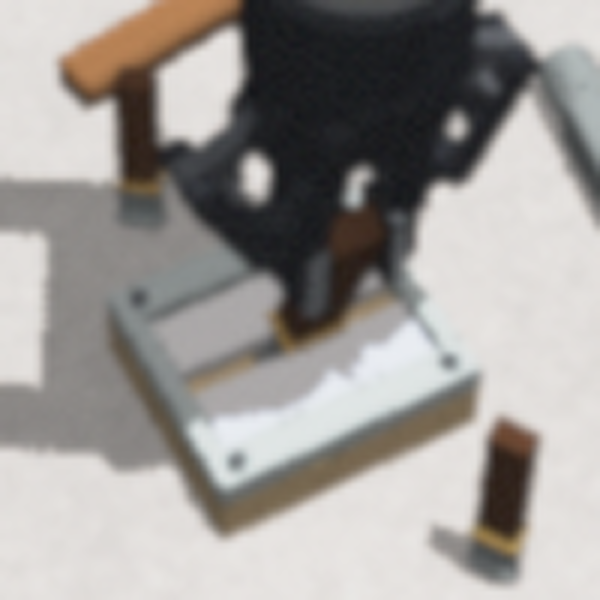

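It now leans to −y, and the gap in front of the strip is visible at crop (260,350). The force is still at the yield level, so I'll nudge a bit further, return upright and pull gently with a firmer grip.

arm_command:
  increments:
    - [[-0.002,0,0.0006],0]
    - [[0,0,0],0]
    - [[0,0,0],0]

```text
t: 10.68
ee_pos: [0.4841, -0.2106, 0.1034]
tool_rot: [[0.082, 0.997, -0.0], [0.997, -0.082, 0.001], [0.001, -0.0, -1.0]]
ft_force: [-4.0, 6.0, 5.8]
width: 0.0237
grip_force: 27.1
```

arm_command:
  increments:
    - [[-0.0,0,-0.0],0]
    - [[-0.006,0,-0.0018],0]
    - [[-0.0055,0,-0.001],0]
  force: 25

```text
t: 11.05
ee_pos: [0.4821, -0.2191, 0.1026]
tool_rot: [[0.082, 0.997, -0.002], [0.997, -0.082, 0.007], [0.006, -0.003, -1.0]]
ft_force: [3.2, 13.0, -18.9]
width: 0.0236
grip_force: 25.8
```

I got the sign wrong on that move and pushed further outward instead of returning. The forces stayed moderate (about 23 N), so I'm undoing it now.

arm_command:
  increments:
    - [[0.0055,0,0.001],0]
    - [[0.006,0,0.0018],0]
    - [[0,0,0],0]
    - [[0,0,0],0]

```text
t: 11.55
ee_pos: [0.4843, -0.2126, 0.1039]
tool_rot: [[0.082, 0.997, 0.001], [0.997, -0.082, -0.004], [-0.004, 0.001, -1.0]]
ft_force: [-4.6, -1.3, 1.0]
width: 0.0236
grip_force: 30.0
```

Run:
```python
from h import *
go((.4866,-.1778,.108),-4.7)
im,d=arm.grab_frame('side')
save('r3.png',cv2.resize(im[210:310,210:310],(600,600),interpolation=2))
```

```text
t 11.55 pos [ 0.4843 -0.2126  0.1039] yang -4.68 q6 -0.48 w 0.0236 g 30.0 f [-4.6 -1.3  1. ]
shift now-axes [ 0.0348 -0.0006 -0.0042] twist 0.02
```

View pics/r3.png

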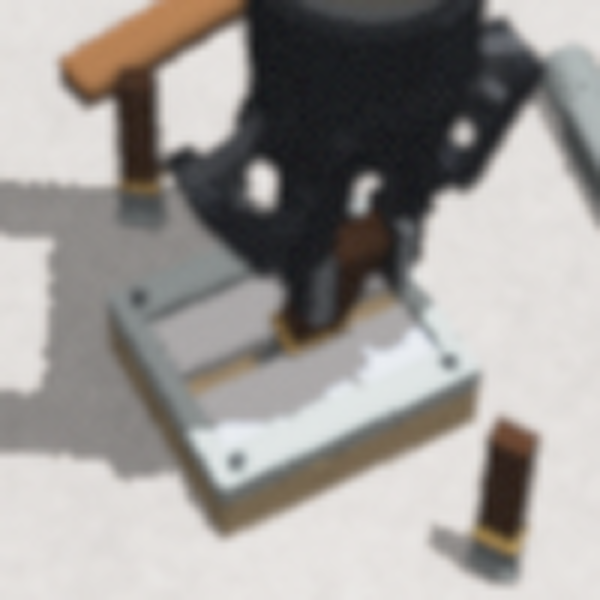

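The foot is still seated and the iron still held. I'll bring it back to upright, rock once more slightly further to +y to be sure of strip_left, then return upright.

arm_command:
  increments:
    - [[0.0075,0,-0.0017],0]
    - [[0.007,0,-0.0012],0]
    - [[0.007,0,-0.0008],0]
    - [[0.0067,0,-0.0004],0]
    - [[0.0066,0,-0.0001],0]
    - [[0,0,0],0]
    - [[0,0,0],0]

```text
t: 12.48
ee_pos: [0.4871, -0.1774, 0.1081]
tool_rot: [[0.082, 0.997, 0.001], [0.997, -0.082, -0.003], [-0.003, 0.001, -1.0]]
ft_force: [-5.1, -1.9, 2.3]
width: 0.0236
grip_force: 29.7
```

arm_command:
  increments:
    - [[0.0067,0,0.0001],0]
    - [[0.0067,0,0.0006],0]
    - [[0.0067,0,0.0009],0]
    - [[0.0067,0,0.0015],0]
    - [[0.0062,0,0.0018],0]
    - [[0,0,0],0]
    - [[0,0,0],0]

```text
t: 13.35
ee_pos: [0.49, -0.1455, 0.1036]
tool_rot: [[0.082, 0.997, 0.001], [0.997, -0.082, -0.004], [-0.004, 0.001, -1.0]]
ft_force: [-6.2, -4.7, 3.2]
width: 0.0237
grip_force: 31.7
```

arm_command:
  increments:
    - [[-0.0062,0,-0.0018],0]
    - [[-0.0067,0,-0.0015],0]
    - [[-0.0067,0,-0.0009],0]
    - [[-0.0067,0,-0.0006],0]
    - [[-0.0067,0,-0.0001],0]
    - [[0,0,0],0]
    - [[0,0,0],0]

```text
t: 14.22
ee_pos: [0.487, -0.1765, 0.1077]
tool_rot: [[0.083, 0.997, 0.0], [0.997, -0.083, -0.001], [-0.001, 0.0, -1.0]]
ft_force: [-5.5, 1.6, 2.0]
width: 0.0237
grip_force: 29.6
```

Now I pull, with a firmer grip and in small steps.

arm_command:
  increments:
    - [[0,0,0],0]
    - [[0,0,0],0]
    - [[0,0,-0.003],0]
    - [[0,0,-0.003],0]
    - [[0,0,-0.003],0]
    - [[0,0,-0.003],0]
    - [[0,0,0],0]
  force: 60

```text
t: 15.1
ee_pos: [0.4851, -0.1749, 0.1139]
tool_rot: [[0.082, 0.997, -0.003], [0.997, -0.082, 0.003], [0.002, -0.004, -1.0]]
ft_force: [6.6, -1.8, -35.6]
width: 0.0231
grip_force: 62.6
```

The foot is held at 36 N, so strip_left probably needs more; strip_right has met its stop. I'll lower again, ease the grip and rock further to +y until the force rises.

arm_command:
  increments:
    - [[0,0,0.004],0]
    - [[0,0,0.004],0]
    - [[0,0,0.004],0]
    - [[0,0,0],0]
    - [[0,0,0],0]

```text
t: 15.72
ee_pos: [0.4864, -0.176, 0.108]
tool_rot: [[0.082, 0.997, -0.001], [0.997, -0.082, 0.0], [0.0, -0.001, -1.0]]
ft_force: [-5.7, 2.4, -1.8]
width: 0.023
grip_force: 66.8
```

arm_command:
  increments:
    - [[0.0067,0,0.0001],0]
    - [[0.0067,0,0.0006],0]
    - [[0.0067,0,0.0009],0]
    - [[0.0067,0,0.0015],0]
    - [[0.0062,0,0.0018],0]
    - [[0.002,0,0.0006],0]
    - [[0,0,0],0]
    - [[0,0,0],0]
  force: 25

```text
t: 16.73
ee_pos: [0.4902, -0.1447, 0.1043]
tool_rot: [[0.082, 0.997, 0.001], [0.997, -0.082, -0.007], [-0.007, 0.001, -1.0]]
ft_force: [-8.1, -8.1, 3.0]
width: 0.0231
grip_force: 68.1
```

Run:
```python
from h import *
go((.4866,-.1778,.108),-4.7)
im,d=arm.grab_frame('side')
p,P=cloud('side',d)
for z in(.06,.07,.08,.09):
    q=P[(abs(P[:,2]-z)<.005)&(np.hypot(P[:,0]-.485,P[:,1]+.168)<.035)];print(z,len(q),q.mean(0).round(4))
save('r4.png',cv2.resize(im[210:310,210:310],(600,600),interpolation=2))
```

```text
t 16.73 pos [ 0.4902 -0.1447  0.1043] yang -4.69 q6 -0.35 w 0.0231 g 68.1 f [-8.1 -8.1  3. ]
shift now-axes [-0.0333 -0.0009 -0.0035] twist 0.01
0.06 46 [ 0.4865 -0.1761  0.0597]
0.07 43 [ 0.4863 -0.1721  0.0699]
0.08 47 [ 0.486  -0.1692  0.0802]
0.09 42 [ 0.4865 -0.1661  0.0901]
```

View pics/r4.png

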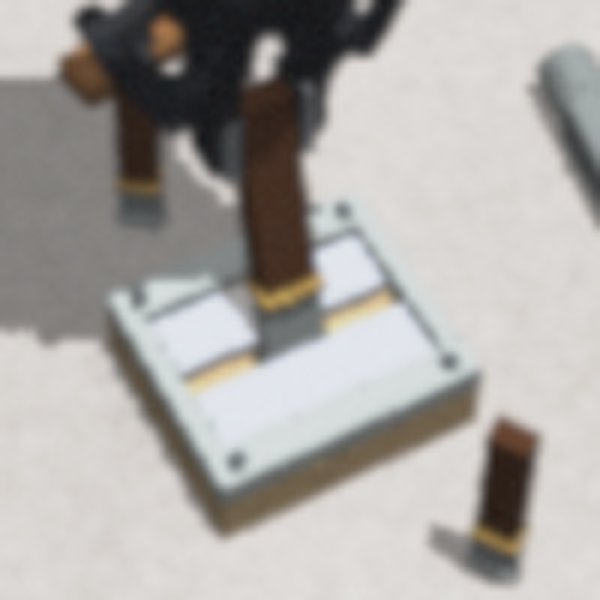

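The iron leans about 0.3 rad and the gap has visibly widened (tan band at (210,380) to (390,305)). I'll push a little more, then return upright and pull again.

arm_command:
  increments:
    - [[0.004,0,0.0012],0]
    - [[0.003,0,0.001],0]
    - [[0,0,0],0]

```text
t: 17.15
ee_pos: [0.491, -0.1376, 0.1022]
tool_rot: [[0.082, 0.997, 0.001], [0.997, -0.082, -0.007], [-0.006, 0.002, -1.0]]
ft_force: [-8.8, -7.9, 4.8]
width: 0.0231
grip_force: 68.5
```

arm_command:
  increments:
    - [[-0.007,0,-0.0022],0]
    - [[-0.0082,0,-0.0024],0]
    - [[-0.0067,0,-0.0015],0]
    - [[-0.0067,0,-0.0009],0]
    - [[-0.0067,0,-0.0006],0]
    - [[-0.0067,0,-0.0001],0]
    - [[0,0,0],0]
    - [[0,0,0],0]

```text
t: 18.15
ee_pos: [0.4871, -0.1759, 0.1086]
tool_rot: [[0.082, 0.997, 0.0], [0.997, -0.082, 0.001], [0.001, 0.0, -1.0]]
ft_force: [-5.3, 4.5, 1.2]
width: 0.0229
grip_force: 67.0
```

arm_command:
  increments:
    - [[0,0,-0.003],0]
    - [[0,0,-0.003],0]
    - [[0,0,-0.003],0]
    - [[0,0,-0.003],0]
    - [[0,0,0],0]
  force: 60

```text
t: 18.77
ee_pos: [0.4857, -0.175, 0.1158]
tool_rot: [[0.082, 0.997, -0.002], [0.997, -0.082, 0.002], [0.002, -0.003, -1.0]]
ft_force: [2.8, 2.7, -27.0]
width: 0.0232
grip_force: 63.0
```

arm_command:
  increments:
    - [[-0.002,0,0],0]
    - [[0,0,-0.002],0]
    - [[0,0,-0.002],0]
    - [[0,0,0],0]
    - [[0,0,0],0]

```text
t: 19.4
ee_pos: [0.485, -0.1764, 0.1187]
tool_rot: [[0.082, 0.997, -0.004], [0.997, -0.082, 0.004], [0.003, -0.004, -1.0]]
ft_force: [4.4, 3.1, -32.0]
width: 0.0231
grip_force: 62.3
```

Run:
```python
from h import *
go((.4866,-.1778,.108),-4.7)
im,d=arm.grab_frame('side')
p,P=cloud('side',d)
for z in(.05,.06,.07,.08,.09):
    q=P[(abs(P[:,2]-z)<.005)&(np.hypot(P[:,0]-.485,P[:,1]+.178)<.035)];print(z,len(q),q.mean(0).round(4))
save('r5.png',cv2.resize(im[210:310,210:310],(600,600),interpolation=2))
```

```text
t 19.4 pos [ 0.485  -0.1764  0.1187] yang -4.72 q6 -0.42 w 0.0231 g 62.3 f [  4.4   3.1 -32. ]
shift now-axes [-0.0013  0.0018  0.0107] twist -0.02
0.05 25 [ 0.484  -0.1821  0.0501]
0.06 11 [ 0.4799 -0.1837  0.0618]
0.07 41 [ 0.4822 -0.1844  0.0692]
0.08 33 [ 0.4818 -0.1845  0.0802]
0.09 36 [ 0.4828 -0.1843  0.0906]
```

View pics/r5.png

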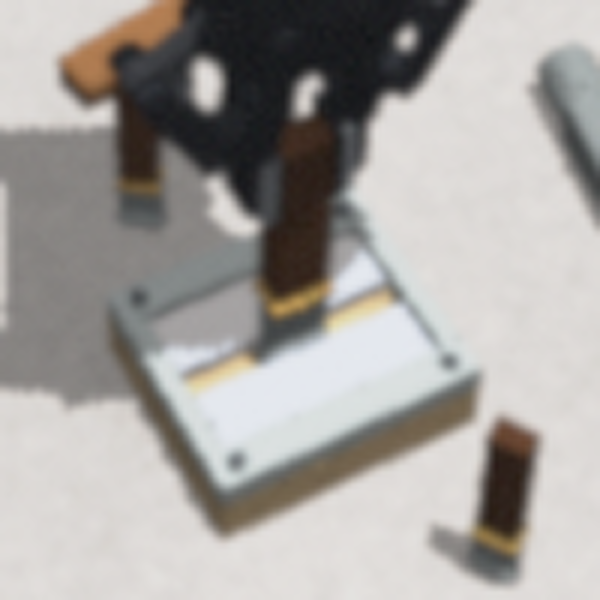

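The iron is upright, but I can't tell whether it is rising or slipping in the pads. I'll compare the collar height with the start.

```bash
cat >> h.py <<'E'
def collar(im,d):
    p,P=cloud('side',d);hsv=cv2.cvtColor(im,cv2.COLOR_RGB2HSV)[p[:,1],p[:,0]].astype(int)
    m=(hsv[:,0]>13)&(hsv[:,0]<30)&(hsv[:,1]>110)&(np.hypot(P[:,0]-.484,P[:,1]+.183)<.03)&(P[:,2]>.042)&(P[:,2]<.14)
    return m.sum(),P[m].mean(0).round(4)
E
python3 - <<'E'
from h import *
s=np.load('side.npz');print(collar(s['im'],s['d']))
im,d=arm.grab_frame('side');print(collar(im,d))
p,P=cloud('side',d);print(P[(np.hypot(P[:,0]-.484,P[:,1]+.18)<.03)&(P[:,2]<.17)][:,2].max())
E
```

```text
(np.int64(59), array([ 0.4814, -0.1863,  0.0801]))
(np.int64(40), array([ 0.4818, -0.186 ,  0.0744]))
0.1694998592964141
```

Run:
```python
from h import *
s=np.load('side.npz');im,d=arm.grab_frame('side')
for i,dd in((s['im'],s['d']),(im,d)):
    sub=i[250:285,250:268].astype(int); y=sub[...,0]-sub[...,2]
    w=np.where((y>60),y,0);r,c=np.nonzero(w);print(len(r),(r*w[r,c]).sum()/w.sum()+250,y.max(1).tolist())
    u=i[:,258].astype(int);print(u[225:285,0].tolist())
m=arm.camera_model('side');print(m['fx'])
```

```text
15 262.5250245338567 [21, 20, 21, 21, 21, 21, 22, 20, 22, 28, 56, 75, 74, 68, 77, 54, 15, 0, 0, 8, 19, 8, -12, -16, -13, -7, -6, -6, -5, -5, -5, -5, -5, -3, 6]
[190, 189, 190, 189, 188, 186, 184, 175, 147, 105, 87, 85, 87, 85, 76, 58, 46, 44, 40, 39, 41, 42, 42, 43, 43, 42, 44, 42, 44, 45, 43, 41, 42, 41, 40, 43, 57, 94, 125, 114, 80, 79, 128, 176, 191, 193, 193, 191, 194, 192, 194, 193, 186, 171, 162, 172, 179, 181, 179, 176]
24 260.03498385360604 [26, 25, 24, 26, 26, 26, 34, 63, 78, 81, 95, 96, 68, 59, 43, 10, 1, 2, 18, 49, 64, 46, 11, -5, -9, -7, -5, -5, -5, -5, -5, -4, -4, -2, 7]
[71, 79, 88, 86, 79, 61, 58, 62, 65, 65, 64, 56, 46, 43, 44, 43, 45, 45, 43, 45, 43, 46, 45, 46, 50, 52, 53, 54, 52, 52, 52, 54, 54, 71, 121, 169, 164, 110, 72, 69, 75, 104, 147, 188, 220, 228, 228, 228, 228, 228, 228, 228, 227, 224, 220, 218, 218, 219, 218, 215]
401.91887146274024
```

The collar has risen by about 3 px (about 10 mm), so the iron comes with the hand and the foot is now sliding up between the strips. I keep pulling.

arm_command:
  increments:
    - [[0,0,-0.003],0]
    - [[0,0,-0.003],0]
    - [[0,0,-0.003],0]
    - [[0,0,-0.003],0]
    - [[0,0,0],0]
    - [[0,0,0],0]

```text
t: 20.3
ee_pos: [0.4869, -0.1784, 0.1353]
tool_rot: [[0.082, 0.997, 0.001], [0.997, -0.082, -0.001], [-0.0, 0.001, -1.0]]
ft_force: [-0.3, 0.5, -2.3]
width: 0.0235
grip_force: 66.1
```

The iron is free: the force is now only its weight. I lift it clear, then turn and compute the transfer.

arm_command:
  increments:
    - [[0,0,-0.02],0]
    - [[0,0,-0.025],0]
    - [[0,0,-0.025],0]
    - [[0,0,-0.025],0]
    - [[0,0,0],9.85]
    - [[0,0,0],9.85]
    - [[0,0,0],9.85]
    - [[0,0,0],9.85]
    - [[0,0,0],9.85]
    - [[0,0,0],0]

```text
t: 21.55
ee_pos: [0.4866, -0.1781, 0.2297]
tool_rot: [[0.808, 0.59, -0.0], [0.59, -0.808, 0.0], [-0.0, -0.0, -1.0]]
ft_force: [-0.3, 0.4, -3.6]
width: 0.0232
grip_force: 66.1
```

Run:
```python
from h import *
go((.5424,.1785,.225),126.1)
im,d=arm.grab_frame('side')
s=arm.sense();e=s['ee_pos'];p,P=cloud('side',d)
for z in np.arange(.10,.23,.015):
    q=P[(abs(P[:,2]-z)<.0075)&(np.hypot(P[:,0]-e[0],P[:,1]-e[1])<.035)];print(round(z,3),len(q),(q.mean(0)-e).round(4) if len(q) else '', q[:,2].min().round(4) if len(q) else '')
save('r6.png',cv2.resize(im[150:310,170:330],(600,600),interpolation=2))
```

```text
t 21.55 pos [ 0.4866 -0.1781  0.2297] yang -53.87 q6 0.44 w 0.0232 g 66.1 f [-0.3  0.4 -3.6]
shift now-axes [ 0.2553 -0.2551  0.0047] twist 0.03
0.1 0  
0.115 0  
0.13 0  
0.145 68 [-0.003  -0.0068 -0.084 ] 0.1396
0.16 60 [-0.0027 -0.0048 -0.0702] 0.1531
0.175 49 [-0.0032 -0.0088 -0.0521] 0.1676
0.19 65 [-0.0049 -0.0079 -0.0393] 0.1828
0.205 64 [-0.0036 -0.0085 -0.0245] 0.1975
0.22 66 [-0.004  -0.0079 -0.01  ] 0.2126
```

View pics/r6.png

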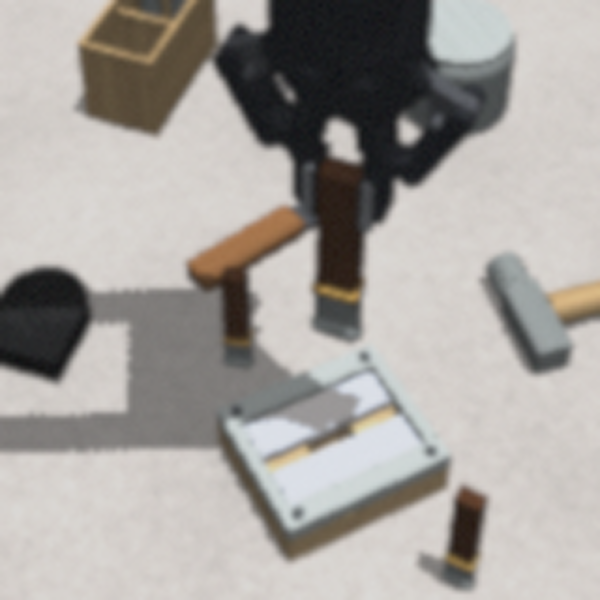

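The iron is clear and hangs vertical in the gripper, with its foot's underside at about z = 0.137, some 92 mm below the TCP. Next I transfer it over the bay.

arm_command:
  increments:
    - [[0.0255,-0.0255,0],0]
    - [[0.0255,-0.0255,0],0]
    - [[0.0255,-0.0255,0],0]
    - [[0.0255,-0.0255,0],0]
    - [[0.0255,-0.0255,0],0]
    - [[0.0255,-0.0255,0],0]
    - [[0.0255,-0.0255,0],0]
    - [[0.0255,-0.0255,0],0]
    - [[0.0255,-0.0255,0],0]
    - [[0.0255,-0.0255,0],0]

```text
t: 22.85
ee_pos: [0.5429, 0.1793, 0.2298]
tool_rot: [[0.806, 0.591, -0.0], [0.591, -0.806, -0.0], [-0.0, 0.0, -1.0]]
ft_force: [0.6, -0.5, -2.7]
width: 0.0228
grip_force: 66.1
```

arm_command:
  increments:
    - [[0,0,0],0]
    - [[0,0,0.02],0]
    - [[0,0,0.02],0]
    - [[0,0,0],0]
    - [[0,0,0],0]

```text
t: 23.48
ee_pos: [0.5429, 0.1775, 0.1896]
tool_rot: [[0.809, 0.588, -0.001], [0.588, -0.809, -0.0], [-0.0, -0.0, -1.0]]
ft_force: [0.9, 0.1, -1.5]
width: 0.0232
grip_force: 65.9
```

Run:
```python
from h import *
go((.5424,.1785,.098),126.1)
im,d=arm.grab_frame('side')
s=arm.sense();e=s['ee_pos'];p,P=cloud('side',d)
for z in np.arange(.085,.19,.015):
    q=P[(abs(P[:,2]-z)<.0075)&(np.hypot(P[:,0]-e[0],P[:,1]-e[1])<.02)];print(round(z,3),len(q),(q.mean(0)-e).round(4) if len(q) else '', q[:,2].min().round(4) if len(q) else '')
save('r7.png',cv2.resize(im[100:200,160:260],(600,600),interpolation=2))
```

```text
t 23.48 pos [0.5429 0.1775 0.1896] yang -54.0 q6 1.12 w 0.0232 g 65.9 f [ 0.9  0.1 -1.5]
shift now-axes [ 0.0002 -0.0011  0.0916] twist -0.1
0.085 0  
0.1 34 [-0.0031 -0.0078 -0.0865] 0.0969
0.115 42 [-0.0019 -0.006  -0.0744] 0.1082
0.13 34 [-0.0012 -0.0079 -0.0601] 0.1229
0.145 47 [-0.0036 -0.0087 -0.0454] 0.1375
0.16 45 [-0.0025 -0.0093 -0.0301] 0.1532
0.175 49 [-0.0027 -0.0086 -0.0156] 0.1677
```

View pics/r7.png

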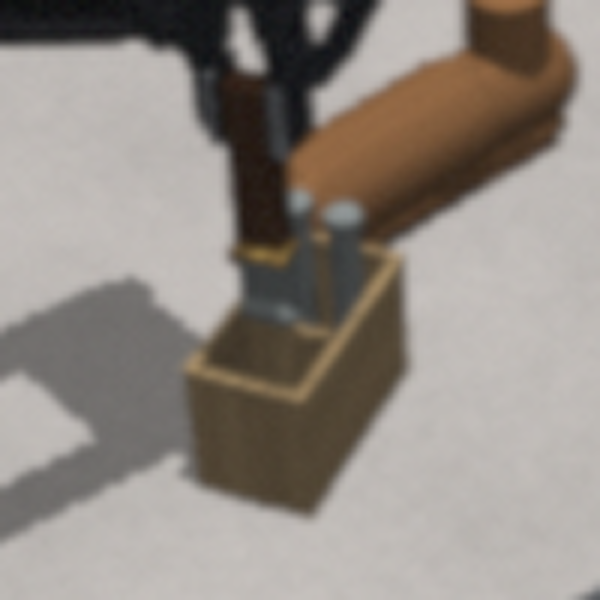

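The iron hangs over the empty bay with its foot just above the rim, within the walls and clear of the punches at (300,200) and (345,215). I lower it, slowly at the end.

arm_command:
  increments:
    - [[0,-0.001,0.015],0]
    - [[0,0,0.02],0]
    - [[0,0,0.02],0]
    - [[0,0,0.015],0]
    - [[0,0,0.01],0]
    - [[0,0,0.004],0]
    - [[0,0,0],0]
    - [[0,0,0],0]

```text
t: 24.52
ee_pos: [0.543, 0.179, 0.1067]
tool_rot: [[0.809, 0.588, 0.001], [0.588, -0.809, 0.0], [0.001, 0.001, -1.0]]
ft_force: [-0.1, -0.0, -3.3]
width: 0.0231
grip_force: 66.1
```

arm_command:
  increments:
    - [[0,0,0.002],0]
    - [[0,0,0.002],0]
    - [[0,0,0],0]
    - [[0,0,0],0]

```text
t: 25.02
ee_pos: [0.5423, 0.1789, 0.1019]
tool_rot: [[0.809, 0.588, -0.0], [0.588, -0.809, 0.0], [-0.0, -0.0, -1.0]]
ft_force: [0.1, -0.4, -3.1]
width: 0.0229
grip_force: 66.1
```

arm_command:
  increments:
    - [[0,0,0.0015],0]
    - [[0,0,0.0015],0]
    - [[0,0,0],0]
    - [[0,0,0],0]

```text
t: 25.52
ee_pos: [0.5429, 0.1791, 0.1003]
tool_rot: [[0.809, 0.588, 0.001], [0.588, -0.809, 0.0], [0.001, 0.0, -1.0]]
ft_force: [-1.9, 0.4, 4.8]
width: 0.0225
grip_force: 67.3
```

arm_command:
  increments:
    - [[0,0,0.0015],0]
    - [[0,0,0],0]
    - [[0,0,0],0]

```text
t: 25.9
ee_pos: [0.5432, 0.1792, 0.1001]
tool_rot: [[0.809, 0.588, 0.002], [0.588, -0.809, 0.0], [0.002, 0.001, -1.0]]
ft_force: [-4.9, -1.2, 13.8]
width: 0.0231
grip_force: 68.4
```

It is on the floor (14 N). I ease off, open and retreat.

arm_command:
  increments:
    - [[0,0,-0.0025],0]
    - [[0,0,0],0]

```text
t: 26.15
ee_pos: [0.5427, 0.179, 0.1003]
tool_rot: [[0.809, 0.588, 0.001], [0.588, -0.809, 0.0], [0.001, 0.0, -1.0]]
ft_force: [-1.4, 0.2, 1.9]
width: 0.0233
grip_force: 66.8
```

arm_command:
  increments:
    - [[0,0,0],0]
    - [[0,0,0],0]
    - [[0,0,0],0]
    - [[0,0,0],0]
    - [[0,0,0],0]
    - [[0,0,0],0]
  grip: 0.055
  force: 20

```text
t: 26.9
ee_pos: [0.5423, 0.1789, 0.0999]
tool_rot: [[0.809, 0.588, 0.0], [0.588, -0.809, -0.0], [0.0, 0.0, -1.0]]
ft_force: [-0.1, 0.8, 0.8]
width: 0.0545
grip_force: 0.0
```

arm_command:
  increments:
    - [[0,0,-0.01],0]
    - [[0,0,-0.02],0]
    - [[0,0,-0.03],0]
    - [[0,0,-0.03],0]
    - [[0,0,-0.03],0]
    - [[0,0,-0.03],0]
    - [[0,0,0],0]
    - [[0,0,0],0]
    - [[0,0,0],0]
    - [[0,0,0],0]

```text
t: 28.15
ee_pos: [0.5417, 0.1788, 0.2487]
tool_rot: [[0.809, 0.588, -0.002], [0.588, -0.809, -0.0], [-0.002, -0.001, -1.0]]
ft_force: [-0.8, -0.4, 0.1]
width: 0.0546
grip_force: 0.0
```

Run:
```python
from h import *
go((.5424,.1785,.2),126.1)
im,d=arm.grab_frame('side')
save('r8.png',cv2.resize(im[100:200,160:260],(600,600),interpolation=2))
p,P=cloud('side',d);c=np.array([.5424,.1785])
for z in np.arange(.08,.15,.01):
    q=P[(abs(P[:,2]-z)<.005)&(np.hypot(P[:,0]-c[0],P[:,1]-c[1])<.03)];print(round(z,3),len(q),(q.mean(0)[:2]-c).round(4) if len(q) else '')
```

```text
t 28.15 pos [0.5417 0.1788 0.2487] yang -53.96 q6 1.12 w 0.0546 g 0.0 f [-0.8 -0.4  0.1]
shift now-axes [0.0005 0.0007 0.0487] twist -0.06
0.08 53 [0.0044 0.001 ]
0.09 29 [0.0173 0.0074]
0.1 31 [0.0196 0.0097]
0.11 25 [0.0219 0.0123]
0.12 16 [0.0231 0.014 ]
0.13 5 [0.0246 0.0146]
0.14 0
```

View pics/r8.png

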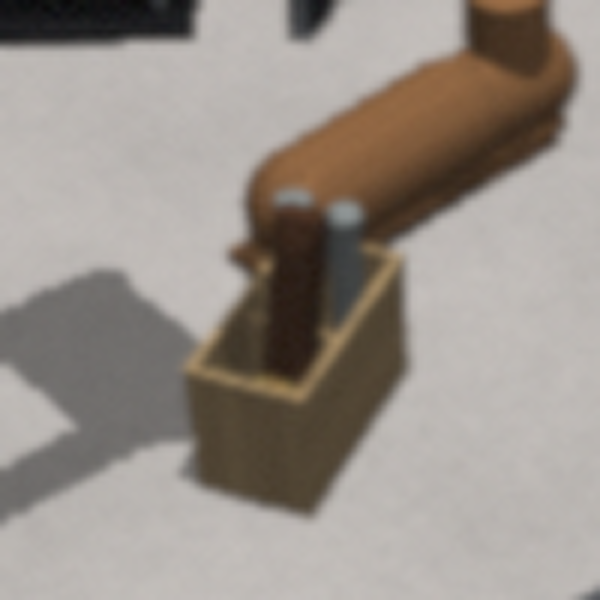

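The iron stands in the empty bay, leaning about 0.27 rad against the dividing wall. The punches stand as before and the gripper is well clear.

```bash
python3 -c "
from cell import arm
print(arm.hand_in())"
```

```text
the job is handed in; nothing more can be done
None
```

The iron was rocked free, pulled out and lowered into the caddy's empty bay, where it stands foot down leaning about 0.27 rad on the dividing wall; I handed the job in at about 28 s, and no verdict was returned.

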